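# Reset the peak pointer, dip the column with the gauge rod and hold it level for reading

## Robot

A 7-joint arm with a two-finger parallel gripper is mounted at the origin on the work surface. World frame = base frame: x ahead of the robot, y to its left, z up, the work surface at z = 0. Lengths are in m, angles in rad, forces in N, time in s.
With the tool pointing down it reaches from about 0.425 to 0.925 m from the base axis. Payload 6.8 kg.
Tool frame: the origin (TCP) lies midway between the tips of the shut fingers; the grasp point (between the pads) lies 19 mm behind it; z points along the fingers, y is the direction in which the jaws open and shut (so a half turn about z gives the same grasp; the last joint's range is limited). The gripper opens to 85 mm and grips with 20 to 120 N. Pads are 22 mm wide; open, the fingers measure 114 mm over their backs; the gripper's body (76 mm by 85 mm) begins 54 mm behind the grasp point. The pads swing forward as they close: fully open they stand 13 mm farther back than shut.
Start: joints at [1.147, 0.477, 0.022, 1.555, -0.011, 1.109, -0.083], TCP at [0.21, -0.642, 0.231] pointing down, gripper open.
Joint ranges: [-2.96, 2.96], [-0.34, 2.1], [-1.41, 1.46], [0.24, 2.44], [-1.37, 4.51], [0.17, 1.92], [-2.96, 2.96]. Speed limits (rad/s): [2.39, 2.39, 3.14, 3.14, 3.14, 3.14, 3.14].

## Interface

Orientations are given as a unit quaternion [w, x, y, z].
In Python, from station import bot, vision gives the robot as it stands.
- The arm moves only by the tool move_arm, never from a script. Its argument "increments" is text: rows parted by semicolons, each of 7 numbers parted by spaces: the opening, from 0 (shut) to 1 (fully open), then the shift along the world's x, y, z in mm, then the turn, a rotation vector about the world's x, y, z in rad. In form: grip x y z rx ry rz; .... A call has exactly 8 rows; each row shifts and turns the commanded pose from where the row before left it; what a row does not reach is not made up. A row lasts 1/8 s, in which the tool goes at most 62.5 mm and 10.7 degrees, less where a joint would pass 70% of its speed; a pose out of reach is approached as far as the arm can. A call with a gripper value outside its range is refused whole. The fingers move at their own pace and stop on an object; "newtons" is the grip in N (left out, the last holds). Time passes only in rows, so rows that do not move let the fingers close, or fill a call up. It gives the time, the measured TCP pose, the force and the opening at its end, in the units of the state.
- bot.get_obs(): the state, without advancing time (a new reading comes with each control period).
- vision.read_camera(name): name is "scene" or "top" or "wrist"; returns (picture, depth): 400x640x3 uint8, red, green, blue; 400x640 float32, m along the optical axis (not along the pixel's ray), 0 where there is no reading.
- vision.calibration(name): a dict with "fx", "fy", "cx", "cy" (pixels), "R" (3x3) and "t" (3): a world point X has camera coordinates R X + t; the wrist camera has in their place "hand_eye" (4x4, takes a point from camera to tool coordinates, whose origin is the TCP and whose axes are the flange's). Camera axes: x right, y down, z forward; pixel columns grow to the right and rows downward; lengths in m; the calibration is good to about 2 mm. A picture is of the moment at which its call begins: read the wrist's pose just before it. calibration takes no time and is no camera call.
- bot.hand_in(): hands the job in, once; it reports no verdict.
The state is a dict: "t": time; "q": joint angles; "joint_vel": joint speeds; "joint_torque": joint torques, N m; "eef_pos": TCP position; "tool_rot": TCP orientation; "contact_force": force on the tool from outside, world axes, zero at the start; "torque": the same for the moment, N m; "gripper_width": opening from 0.0 (shut) to 1.0 (fully open).
Only numpy, scipy, OpenCV 4.12 (cv2) and the standard library are available. Lean on these libraries where they do the work, as an engineer would, in place of code of your own. Each camera call takes 0.05 s, during which the arm holds its last target.

## Task

On the gauging station, first turn the black reset knob back (counter-clockwise seen from above) until it is fully home at its zero stop. Then take the orange-handled gauge rod from its cradle, push it into the station's slanting steel tube until the brass collar stops against the tube's mouth, draw it out completely, and finish holding it in the gripper, still and level, with its tip about 10 cm above the middle of the light pad. Do not put the rod down or let go at the end, and leave the jar, the tip box and the beaker where they are.

Things in the scene. Friction and masses are not known exactly. Their poses are not given: they have to be found in the camera images.
- station: White gauging station, block 170 x 220 x 45 mm fixed to the bench; origin at the centre of its underside, z up, +x the side to which the tube's mouth opens (roughly away from the robot). Tube over its +y half, reset knob on its -y half (axis at x = +10, y = -60 mm). Its place and heading vary.
- tube: Steel guide tube with blue bands fixed on the station: outer diameter 36, bore 17, free depth 112 mm, closed below, sloping 35 degrees from the horizontal. Origin at the centre of its open mouth, 125 mm above the bench (x = +60, y = +55 mm of the station); z runs along the tube outwards (out of the mouth, up and away from the robot): the rod goes in along -z. Its y axis is level.
- reset_knob (a joint): Angle of the black reset knob (vertical axis, friction 0.03 N m, stays where left), rad: 0 = home at the zero stop (green pin on the white dial), growing clockwise seen from above to 1.8; starts at 0.7 to 1.3. Its grip bar with red pointer lies along the station's +x at 0, else at the heading (station heading minus this angle).
- knob_grip (a point): Point on the knob's axis at the height to grip, 72 mm above the bench. The grip bar is 42 mm long, 12 mm thick and 26 mm tall, its top 11 mm above this point; below it is a disc of 44 mm diameter whose top lies 15 mm below this point.
- rod: Loose gauge rod, 0.14 kg +-30 %: orange handle 100 long x 18 wide x 22 mm tall (x -108 to -8), brass collar 30 mm across and 8 thick, steel rod of 10 mm diameter with dark rings, 100 mm long, last 8 mm tapering to 5 mm. Origin on the axis at the collar's stop face; +x to the tip; centre of mass near x = -36. Starts level in its cradle, axis 55 mm above the bench, z up.
- rod_tip (a point): The rod's tip, on its axis, 100 mm ahead (+x) of the collar's stop face.
- rod_handle (a point): Middle of the handle's free length, on the axis, 55 mm behind (-x) the collar's stop face: the place to grip, across the 18 mm width.
- cradle: Fixed grey cradle, base 200 x 50 x 8 mm, with two open-topped forks 14 mm long: under the handle's end (x = -99, top 54 mm above the bench) and under the rod (x = +55, top 62 mm). Origin at the centre of its underside; x along the rod to its tip (roughly towards the robot). The rod lifts straight up. It may stand on either side of the light pad.
- pad: Fixed grey light pad, 150 x 120 x 8 mm, with a bright white face and a blue dot at its middle; origin at the centre of its underside, z up.
- pad_center (a point): The blue dot in the middle of the pad's face, 9 mm above the bench.
- amber_jar: Bystander: amber jar, 50 mm in diameter, 60 mm tall; origin at the centre of its underside.
- tip_box: Bystander: blue tip box with clear lid, 80 x 120 x 50 mm; origin at the centre of its underside.
- beaker: Bystander: open white beaker, 60 mm in diameter at the rim, 70 mm tall; origin at the centre of its underside.
Things that resemble listed ones, but are neither listed nor needed, are in the scene too. What is shaped like the rod but green or white is not meant. Of the things shaped like the cradle, the grey one is meant.

How it is judged:
On the way, in this order (a step that is already met when the one before it is completed fails the run):
1. the reset knob is home at its zero stop (within 0.08 rad) (value of joint reset_knob below 0.08 rad), for 0.2 s.
2. the rod is in the tube with its collar against the mouth (within 3 mm) (z of rod in the frame of tube below 0.003 m and z of rod_tip in the frame of tube below -0.09 m and distance between rod and tube below 0.008 m and angle between the x axis of rod and the z axis of tube, either way round below 0.12 rad), for 0.2 s.
3. the rod is drawn right out: its tip is 15 mm or more beyond the mouth (z of rod_tip in the frame of tube above 0.015 m), for 0.1 s.
At the end, for the whole second after the job is handed in: The gripper holds the rod still, level within 6 degrees, tip within 40 mm (horizontally) of the pad's middle and 60 to 180 mm above the bench, the rod touching neither cradle, station nor pad; the reset knob is still within 0.08 rad of its zero stop (contact force between rod and the fingers above 1 N and angle between rod's own x axis and vertical between 1.466 and 1.676 rad and horizontal distance between rod_tip and pad_center below 0.04 m and height (world z) of rod_tip between 0.06 and 0.18 m and contact force between rod and cradle below 0.1 N and contact force between rod and station below 0.1 N and contact force between rod and pad below 0.1 N and linear speed of rod below 0.02 m/s and angular speed of rod below 0.15 rad/s and value of joint reset_knob below 0.08 rad); the arm keeps its last pose, push and grip.
It fails at once if the jar is moved more than 25 mm (distance of amber_jar from where it was at the start of the episode above 0.025 m).
It fails at once if the tip box is moved more than 25 mm (distance of tip_box from where it was at the start of the episode above 0.025 m).
It fails at once if the beaker is moved more than 25 mm (distance of beaker from where it was at the start of the episode above 0.025 m).
It also fails if it takes over 67 s, if anything falls off the work surface, if the arm or the gripper's body presses on something with over 40 N, if the wrist force passes 120 N, or if a joint passes its speed limit or range.

## Working session

There is one attempt and no reset: what is moved stays moved. The work goes in short steps, Python scripts to look and compute and a tool call to move; the robot and the scene stay as the last step left them, time stands still between calls to the robot, and variables do not carry over. Pictures are saved under pics/ and viewed, and the job is handed in when it is done.

Besides the shell and the picture viewer there is one more tool, called by a JSON object that holds its "fn" and its "kwargs", one argument or row to a line. move_arm: Moves the arm, as the interface text tells. Its arguments: {"type":"object","properties":{"increments":{"type":"string"},"newtons":{"type":"number"}},"required":["increments"]}

```bash
ls; mkdir -p pics
python3 - <<'E'
from station import bot, vision
import cv2,numpy as np
o=bot.get_obs();print({k:np.round(v,3).tolist() for k,v in o.items()})
for n in ["scene","top"]:
    p,d=vision.read_camera(n); cv2.imwrite(f"pics/{n}0.png",p[:,:,::-1]); np.savez(f"{n}0.npz",p=p,d=d)
    c=vision.calibration(n);print(n,{k:np.round(v,3).tolist() for k,v in c.items()})
print(vision.calibration("wrist"))
E
```

```text
pics
{'t': 0.0, 'q': [1.147, 0.478, 0.022, 1.556, -0.011, 1.109, -0.083], 'joint_vel': [0.0, -0.003, 0.0, -0.001, 0.001, 0.002, -0.0], 'joint_torque': [0.0, -59.646, 1.608, -28.12, 0.012, 0.009, -0.0], 'eef_pos': [0.209, -0.641, 0.23], 'tool_rot': [-0.001, 0.988, 0.157, -0.0], 'contact_force': [0.366, 0.748, 0.235], 'torque': [-0.025, -0.015, -0.009], 'gripper_width': 0.999}
scene {'fx': 469.615, 'fy': 469.615, 'cx': 317.896, 'cy': 200.372, 'R': [[0.871, 0.492, -0.017], [0.33, -0.609, -0.722], [-0.365, 0.623, -0.692]], 't': [-0.403, -0.122, 1.688]}
top {'fx': 378.371, 'fy': 378.371, 'cx': 319.997, 'cy': 195.687, 'R': [[-0.027, -0.999, -0.022], [-0.987, 0.03, -0.156], [0.157, 0.018, -0.987]], 't': [-0.051, 0.529, 1.147]}
{'fx': 326.0329636336251, 'fy': 326.0329636336251, 'cx': 321.9378084416091, 'cy': 198.28662564333965, 'hand_eye': array([[ 4.43206760e-04, -9.57504136e-01, -2.88419196e-01,
         7.41137725e-02],
       [ 9.99999446e-01,  1.48975439e-04,  1.04210094e-03,
        -8.19524428e-04],
       [-9.54848582e-04, -2.88419498e-01,  9.57503672e-01,
        -1.42897938e-01],
       [ 0.00000000e+00,  0.00000000e+00,  0.00000000e+00,
         1.00000000e+00]])}
```

View pics/scene0.png

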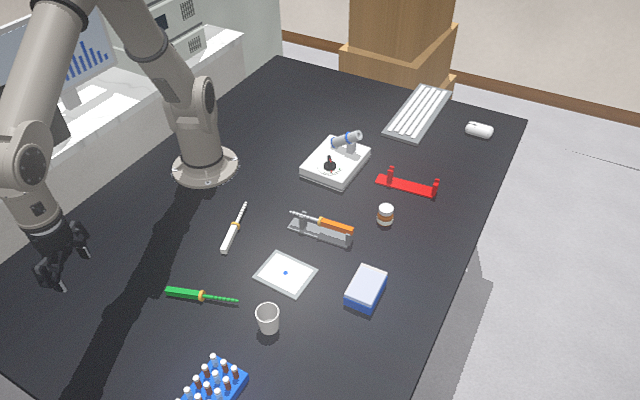

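View pics/top0.png

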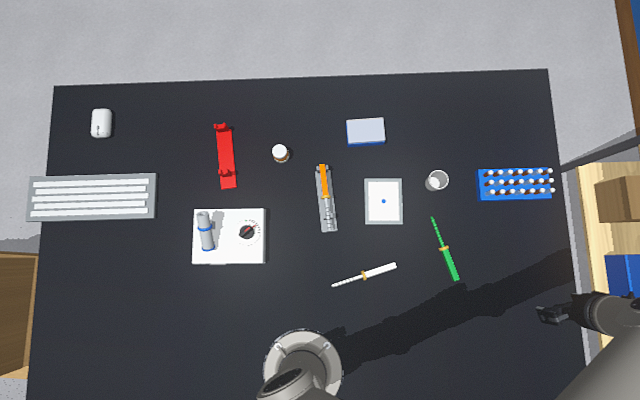

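Scene view: station at about (335,162) with knob at (330,165), orange rod in the grey cradle at (320,225), pad at (286,273). In the top view: station (229,236), knob (248,232), rod (326,198), pad dot (383,201).

```bash
cat > h.py <<'E'
import numpy as np,cv2
from station import bot,vision
from scipy.spatial.transform import Rotation as Ro
def ext(n,o=None):
    c=vision.calibration(n)
    K=(c["fx"],c["fy"],c["cx"],c["cy"])
    if n!="wrist":
        R=np.array(c["R"]);return K,R.T,-R.T@np.array(c["t"])
    T=np.eye(4);q=o["tool_rot"];T[:3,:3]=Ro.from_quat([q[1],q[2],q[3],q[0]]).as_matrix();T[:3,3]=o["eef_pos"]
    T=T@np.array(c["hand_eye"]);return K,T[:3,:3],T[:3,3]
def ray(e,uv,z):
    K,R,C=e;uv=np.atleast_2d(uv).astype(float)
    d=np.c_[(uv[:,0]-K[2])/K[0],(uv[:,1]-K[3])/K[1],np.ones(len(uv))]@R.T
    return C+d*((z-C[2])/d[:,2])[:,None]
def proj(e,X):
    K,R,C=e;x=(np.atleast_2d(X)-C)@R
    return np.c_[x[:,0]/x[:,2]*K[0]+K[2],x[:,1]/x[:,2]*K[1]+K[3]]
def cloud(e,d):
    K,R,C=e;v,u=np.mgrid[:d.shape[0],:d.shape[1]]
    p=np.stack([(u-K[2])/K[0]*d,(v-K[3])/K[1]*d,d],-1);return p@R.T+C
def shot(n,name):
    o=bot.get_obs();p,d=vision.read_camera(n);cv2.imwrite(f"pics/{name}.png",p[:,:,::-1]);np.savez(name+".npz",p=p,d=d,pos=o["eef_pos"],rot=o["tool_rot"]);return p,d,ext(n,o)
E
python3 - <<'E'
from h import *
for n in ["top","scene"]:
    f=np.load(n+"0.npz");p,d=f["p"],f["d"];e=ext(n);X=cloud(e,d)
    hsv=cv2.cvtColor(p,cv2.COLOR_RGB2HSV)
    m=(abs(X[...,2]-.045)<.008)&(hsv[...,1]<60)&(hsv[...,2]>120)
    def comps(m,z,nm,mina=10):
        k,l,s,c=cv2.connectedComponentsWithStats(m.astype(np.uint8))
        for i in range(1,k):
            if s[i,4]>=mina:
                r=cv2.minAreaRect(np.argwhere(l==i)[:,::-1].astype(np.float32))
                b=ray(e,cv2.boxPoints(r),z); q=ray(e,c[i],z)[0]
                xs=X[l==i];
                hull=ray(e,np.argwhere(l==i)[:,::-1],z)[:,:2].astype(np.float32); R=cv2.minAreaRect(hull*1000)
                print(n,nm,s[i,4],c[i].round(1),'ctr',q.round(3),'rect',np.round(R[0],1),np.round(R[1],1),round(R[2],1),'depthz',np.median(xs[:,2]).round(3))
    comps(m,.045,'st',300)
    h=hsv[...,0]
    comps((h>8)&(h<20)&(hsv[...,1]>180)&(hsv[...,2]>140),.066,'orange',40)
    comps((h>105)&(h<125)&(hsv[...,1]>150)&(X[...,2]<.03),.009,'blue',5)
    comps((abs(X[...,2]-.008)<.006)&(hsv[...,1]<60)&(hsv[...,2]>150),.009,'pad',300)
f=np.load("top0.npz");cv2.imwrite("pics/t0z.png",cv2.resize(f["p"][140:280,180:420,::-1],None,fx=3.3,fy=3.3,interpolation=cv2.INTER_CUBIC))
f=np.load("scene0.npz");cv2.imwrite("pics/s0z.png",cv2.resize(f["p"][110:310,230:430,::-1],None,fx=3,fy=3,interpolation=cv2.INTER_CUBIC))
E
```

```text
top st 817 [365.2 130. ] ctr [ 0.735 -0.217  0.045] rect [ 735.7 -216.2] [ 80.1 117. ] 2.4 depthz 0.049
top st 3118 [230.3 236.8] ctr [0.406 0.215 0.045] rect [411.  223.7] [220.3 169. ] 89.0 depthz 0.045
top orange 155 [323.4 178.7] ctr [ 0.576 -0.078  0.066] rect [575.4 -78.7] [97.2 16.4] 6.1 depthz 0.065
top blue 248 [636.4  17.7] ctr [ 1.114 -1.162  0.009] rect [ 1086.5 -1153.1] [ 26.8 194.1] 81.1 depthz -0.641
top blue 86 [365.9 144.1] ctr [ 0.699 -0.221  0.009] rect [ 699.4 -221.2] [  9.6 119.3] 3.3 depthz 0.018
top blue 10 [544.3 167.7] ctr [ 0.601 -0.79   0.009] rect [ 600.2 -790.5] [16.2  6.6] 88.2 depthz 0.028
top blue 410 [503.  192.7] ctr [ 0.524 -0.65   0.009] rect [ 551.4 -683.1] [235.3 104.6] 90.0 depthz 0.026
top blue 5 [487.6 169.2] ctr [ 0.602 -0.609  0.009] rect [ 601.1 -608.3] [9.6 3.3] 88.2 depthz 0.029
top blue 8 [502.4 168.6] ctr [ 0.602 -0.656  0.009] rect [ 602.9 -654.9] [13.   3.3] 88.2 depthz 0.028
top blue 7 [507.3 168.7] ctr [ 0.602 -0.672  0.009] rect [ 602.  -671.7] [ 4.3 11.9] 24.7 depthz 0.028
top blue 5 [514.  169.6] ctr [ 0.598 -0.693  0.009] rect [
[... 2473 characters left out ...]
534 -0.568  0.009] rect [ 534.  -567.9] [5.  3.8] 80.3 depthz 0.029
scene blue 6 [229.2 367.7] ctr [ 0.544 -0.575  0.009] rect [ 544.5 -575.3] [ 2.  11.9] 60.9 depthz 0.028
scene blue 32 [201.8 377.1] ctr [ 0.502 -0.626  0.009] rect [ 500.6 -625.7] [11.1 29.5] 58.7 depthz 0.028
scene blue 112 [201.9 392.8] ctr [ 0.526 -0.655  0.009] rect [ 526.5 -654.7] [70.1 23.6] 8.6 depthz 0.028
scene blue 17 [183.5 397.2] ctr [ 0.495 -0.683  0.009] rect [ 495.  -684.5] [10.1 13.5] 57.6 depthz 0.028
scene pad 306 [226.1 167.2] ctr [0.076 0.023 0.009] rect [65.2 34.8] [ 81.5 213.5] 25.6 depthz 0.011
scene pad 1752 [285.1 273.9] ctr [ 0.512 -0.275  0.009] rect [ 509.9 -272.1] [119.2 150.3] 88.3 depthz 0.007
```

View pics/t0z.png

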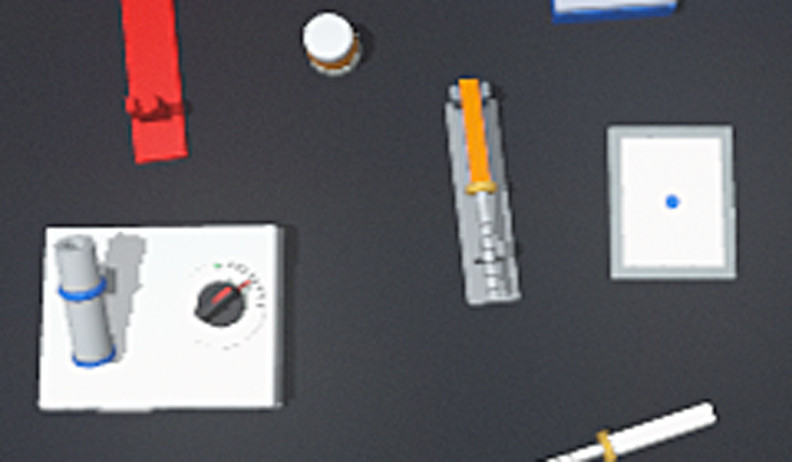

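{"fn": "move_arm", "kwargs": {
  "increments": "1 36 49 5 0 0 0.12; 1 36 49 5 0 0 0.12; 1 36 49 5 0 0 0.12; 1 36 49 5 0 0 0.12; 1 36 49 5 0 0 0.12; 1 36 49 5 0 0 0.12; 1 36 49 5 0 0 0.12; 1 36 49 5 0 0 0.12"
}}

```text
t: 1.1
eef_pos: [0.4983, -0.248, 0.2713]
tool_rot: [-0.0, 0.802, 0.597, -0.0]
contact_force: [1.2, -0.8, -0.2]
gripper_width: 1.0
```

{"fn": "move_arm", "kwargs": {
  "increments": "1 -6 52 0 0 0 0.12; 1 -6 52 0 0 0 0.12; 1 -6 52 0 0 0 0.12; 1 -6 52 0 0 0 0.12; 1 -6 52 0 0 0 0.12; 1 -12 52 0 0 0 0.12; 1 -12 52 0 0 0 0.12; 1 -16 36 0 0 0 0.12"
}}

```text
t: 2.1
eef_pos: [0.4267, 0.1527, 0.2713]
tool_rot: [-0.0, 0.435, 0.9, 0.0]
contact_force: [0.3, 0.0, -0.6]
gripper_width: 1.002
```

Run:
```python
from h import *
o=bot.get_obs();print(o["eef_pos"],o["tool_rot"])
shot("wrist","w1")
```

```text
[0.42674118 0.15271102 0.27129709] [-1.01783206e-04  4.34882804e-01  9.00487021e-01  2.47968154e-04]
```

View pics/w1.png

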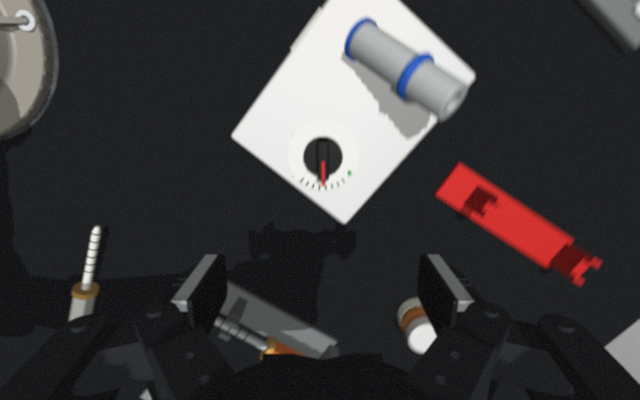

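Wrist view: knob at (323,157) with red pointer straight down to (323,185), green pin at (349,172), tube mouth at (453,100), station corners visible.

Run:
```python
from h import *
f=np.load("w1.npz");p,d=f["p"],f["d"];e=ext("wrist",dict(eef_pos=f["pos"],tool_rot=f["rot"]))
hsv=cv2.cvtColor(p,cv2.COLOR_RGB2HSV);X=cloud(e,d)
H,S,V=[hsv[...,i].astype(int) for i in range(3)]
red=((H<8)|(H>172))&(S>120)&(V>90);red[:, :280]=0;red[:,370:]=0;red[:130]=0;red[200:]=0
uv=np.argwhere(red)[:,::-1];q=ray(e,uv,.083)[:,:2];print('red n',len(uv),q.mean(0))
vx,vy,_,_=cv2.fitLine((q*1000).astype(np.float32),cv2.DIST_L2,0,.01,.01).ravel();print('red head',np.degrees(np.arctan2(vy,vx)))
blk=(V<70);blk=blk.astype(np.uint8);blk[:130]=0;blk[182:]=0;blk[:,:295]=0;blk[:,350:]=0
k,l,s,c=cv2.connectedComponentsWithStats(blk)
for i in range(1,k):
    if s[i,4]>100: print('blk',s[i],c[i],ray(e,c[i],.06))
g=(H>45)&(H<85)&(S>60)&(V>60);uv=np.argwhere(g[140:200,330:370])[:,::-1]+[330,140];print('green',len(uv),uv.mean(0),ray(e,uv.mean(0),.047))
# top depth of the bar
bar=np.abs(X[...,2]-.083)<.005; bar[:130]=0;bar[200:]=0;bar[:,:290]=0;bar[:,360:]=0
pts=X[bar];print('bar',len(pts),pts.mean(0),cv2.minAreaRect((pts[:,:2]*1000).astype(np.float32)))
m=(abs(X[...,2]-.045)<.006)&(S<60)&(V>80)
k,l,s,c=cv2.connectedComponentsWithStats(m.astype(np.uint8));i=1+s[1:,4].argmax()
hp=ray(e,np.argwhere(l==i)[:,::-1],.045)[:,:2]*1000;R=cv2.minAreaRect(hp.astype(np.float32));print('station',R)
# tube points
t=(X[...,2]>.09)&(X[...,2]<.16)&(X[...,0]>.35)&(X[...,1]>.22)&(X[...,1]<.34)
print('tube',X[t].shape,X[t].min(0),X[t].max(0))
np.save("tubepts.npy",X[t])
cv2.imwrite("pics/w1z.png",cv2.resize(p[0:210,220:490,::-1],None,fx=2.8,fy=2.8,interpolation=cv2.INTER_CUBIC))
```

```text
red n 106 [0.42622312 0.15633755]
red head -50.786434
blk [305 138  36  41 984] [322.4054878  155.75813008] [[0.41806754 0.16579142 0.06      ]]
green 8 [349.125 172.875] [[0.45574579 0.16776338 0.047     ]]
bar 455 [0.41905632 0.16353287 0.08331257] ((419.363525390625, 162.67823791503906), (11.287418365478516, 41.71949768066406), 38.754756927490234)
station ((409.7223205566406, 222.914794921875), (217.3757781982422, 169.952880859375), 89.1110610961914)
tube (4201, 3) [0.3889159  0.25590647 0.09000038] [0.48084398 0.29808681 0.14030311]
```

View pics/w1z.png

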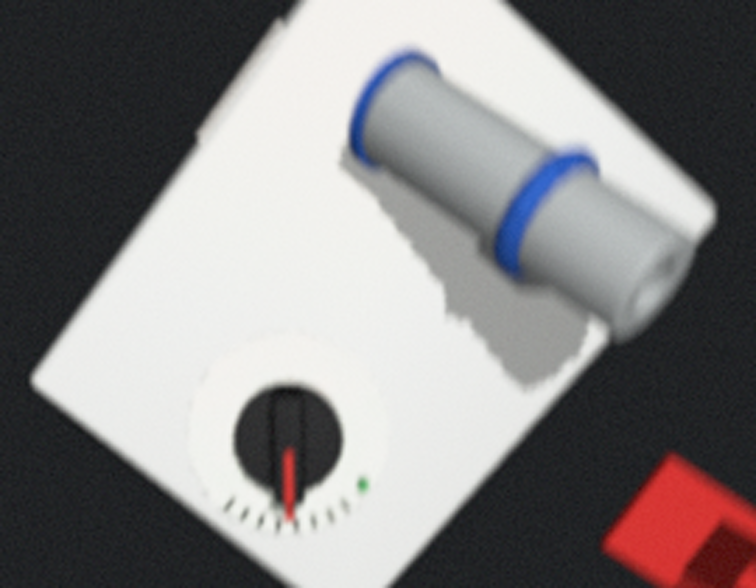

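Bar centre (0.419,0.163), z 83 mm, matches the station-predicted axis; the angle is about 0.87 rad. Next: descend, grip and turn.

{"fn": "move_arm", "kwargs": {
  "increments": "0.5 -4 5 -40 0 0 0; 0.5 -3 5 -50 0 0 0.01; 0.5 0 0 -50 0 0 0; 0.5 0 0 -40 0 0 0; 0.5 0 0 -29 0 0 0; 0.5 0 0 0 0 0 0; 0 0 0 0 0 0 0; 0 0 0 0 0 0 0",
  "newtons": 40
}}

```text
t: 3.15
eef_pos: [0.4214, 0.1605, 0.0637]
tool_rot: [0.001, 0.433, 0.901, 0.0]
contact_force: [-1.5, 1.0, 6.0]
gripper_width: 0.133
```

{"fn": "move_arm", "kwargs": {
  "increments": "0 0 0 0 0 0 0; 0 0 0 0 0 0 0; 0 0 0 0 0 0 0.12; 0 0 0 0 0 0 0.14; 0 0 0 0 0 0 0.14; 0 0 0 0 0 0 0.14; 0 0 0 0 0 0 0.12; 0 0 0 0 0 0 0.1"
}}

```text
t: 4.15
eef_pos: [0.4222, 0.1621, 0.0638]
tool_rot: [0.002, 0.066, 0.998, 0.002]
contact_force: [0.4, 3.7, 0.2]
gripper_width: 0.129
```

{"fn": "move_arm", "kwargs": {
  "increments": "0 0 0 0 0 0 0.06; 0 0 0 0 0 0 0.04; 0 0 0 0 0 0 0.03; 0 0 0 0 0 0 0.02; 0 0 0 0 0 0 0.02; 0 0 0 0 0 0 0; 0.5 0 0 0 0 0 0; 0.5 0 0 0 0 0 0"
}}

```text
t: 5.15
eef_pos: [0.4202, 0.1593, 0.0622]
tool_rot: [-0.0, -0.017, 1.0, -0.001]
contact_force: [0.4, -0.7, 0.0]
gripper_width: 0.498
```

Run:
```python
from h import *
o=bot.get_obs();print(o["eef_pos"],o["tool_rot"],o["torque"],o["contact_force"])
```

```text
[0.4202431  0.15929832 0.06215153] [-3.69315851e-04 -1.69516451e-02  9.99855875e-01 -8.57329661e-04] [ 0.01848267  0.02205434 -0.02718084] [ 0.36607814 -0.65165176  0.00765548]
```

{"fn": "move_arm", "kwargs": {
  "increments": "0.5 0 0 0 0 0 -0.05; 0.5 0 0 20 0 0 0; 0.5 0 0 40 0 0 0; 0.5 0 0 40 0 0 0; 0.5 0 0 50 0 0 0; 0.5 0 0 50 0 0 0; 0.5 0 0 0 0 0 0; 0.5 0 0 0 0 0 0"
}}

```text
t: 6.15
eef_pos: [0.4201, 0.1593, 0.2615]
tool_rot: [-0.001, 0.008, 1.0, -0.001]
contact_force: [0.2, -0.0, -0.5]
gripper_width: 0.5
```

Run:
```python
from h import *
p,d,e=shot("wrist","w2")
X=cloud(e,d);hsv=cv2.cvtColor(p,cv2.COLOR_RGB2HSV)
S,V=hsv[...,1],hsv[...,2]
bar=(np.abs(X[...,2]-.083)<.005)&(np.abs(X[...,0]-.419)<.04)&(np.abs(X[...,1]-.163)<.04)
pts=X[bar];print('bar',len(pts),cv2.minAreaRect((pts[:,:2]*1000).astype(np.float32)))
m=(abs(X[...,2]-.045)<.006)&(S<60)&(V>80)
k,l,s,c=cv2.connectedComponentsWithStats(m.astype(np.uint8));i=1+s[1:,4].argmax()
hp=ray(e,np.argwhere(l==i)[:,::-1],.045)[:,:2]*1000;R=cv2.minAreaRect(hp.astype(np.float32));print('station',R)
```

```text
bar 487 ((419.8166809082031, 162.31993103027344), (11.317605972290039, 41.32373809814453), 89.24195861816406)
station ((409.37567138671875, 222.20730590820312), (217.88966369628906, 168.99838256835938), 89.139404296875)
```

View pics/w2.png

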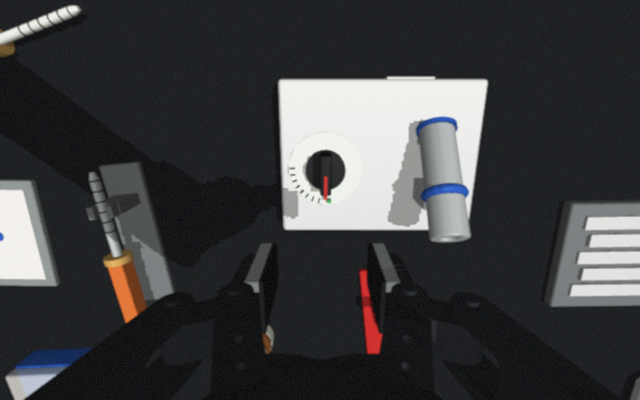

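Knob bar at -0.8° against the station's -0.9°, pointer on the green pin: home. Next: over the rod.

{"fn": "move_arm", "kwargs": {
  "increments": "0.6 20 -36 0 0 0 0.02; 0.6 20 -36 0 0 0 0.02; 0.6 20 -36 0 0 0 0.02; 0.6 20 -36 0 0 0 0.02; 0.6 20 -36 -10 0 0 0.02; 0.6 20 -36 -10 0 0 0.01; 0.6 20 -24 0 0 0 0; 0.6 10 0 0 0 0 0"
}}

```text
t: 7.2
eef_pos: [0.5703, -0.082, 0.2397]
tool_rot: [-0.002, -0.045, 0.999, 0.0]
contact_force: [-0.6, 0.2, -0.9]
gripper_width: 0.602
```

Run:
```python
from h import *
p,d,e=shot("wrist","w3")
X=cloud(e,d);hsv=cv2.cvtColor(p,cv2.COLOR_RGB2HSV)
H,S,V=[hsv[...,i].astype(int) for i in range(3)]
m=(H>5)&(H<20)&(S>150)&(V>90)&(abs(X[...,2]-.066)<.004)
k,l,s,c=cv2.connectedComponentsWithStats(m.astype(np.uint8))
for i in range(1,k):
    if s[i,4]>100:
        q=X[l==i];print('handle',s[i,4],np.median(q[:,2]),cv2.minAreaRect((ray(e,np.argwhere(l==i)[:,::-1],.066)[:,:2]*1000).astype(np.float32)))
o=bot.get_obs();print(o["eef_pos"],o["tool_rot"])
```

```text
handle 1660 0.06630305142229515 ((574.6802978515625, -78.27384185791016), (98.46107482910156, 16.71322250366211), 4.9257707595825195)
[ 0.57127129 -0.07984228  0.24045225] [-1.08638677e-03 -4.65336344e-02  9.98915704e-01  9.25831339e-04]
```

View pics/w3.png

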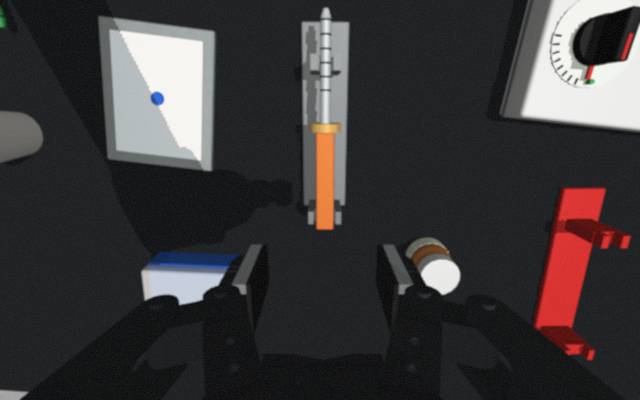

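{"fn": "move_arm", "kwargs": {
  "increments": "0.6 0 1 -50 0 0 0; 0.6 0 0 -50 0 0 0; 0.6 0 0 -45 0 0 0; 0.6 0 0 -35 0 0 0; 0.6 0 0 -24 0 0 0; 0.6 0 0 0 0 0 0; 0 0 0 0 0 0 0; 0 0 0 0 0 0 0",
  "newtons": 70
}}

```text
t: 8.25
eef_pos: [0.5718, -0.0785, 0.04]
tool_rot: [0.001, -0.047, 0.999, -0.0]
contact_force: [-2.3, -0.6, 6.8]
gripper_width: 0.199
```

{"fn": "move_arm", "kwargs": {
  "increments": "0 0 0 0 0 0 0; 0 0 0 0 0 0 0; 0 0 0 10 0 0 0; 0 0 0 20 0 0 0; 0 0 0 40 0 0 0; 0 0 0 50 0 0 0; 0 0 0 50 0 0 0; 0 0 0 20 0 0 0"
}}

```text
t: 9.25
eef_pos: [0.5719, -0.0781, 0.2326]
tool_rot: [0.003, -0.047, 0.999, -0.001]
contact_force: [-0.9, 0.1, -0.9]
gripper_width: 0.194
```

Run:
```python
from h import *
p,d,e=shot("wrist","w4")
o=bot.get_obs();print(o["eef_pos"],o["tool_rot"])
np.savez("w4o.npz",**{k:np.array(v) for k,v in o.items()})
shot("scene","s4")
p=cv2.imread("pics/s4.png");cv2.imwrite("pics/s4z.png",cv2.resize(p[80:280,220:460],None,fx=3,fy=3,interpolation=cv2.INTER_CUBIC))
```

```text
[ 0.57249255 -0.07821774  0.23354073] [ 3.12816493e-03 -4.70948870e-02  9.98885233e-01 -7.59496236e-04]
```

View pics/w4.png

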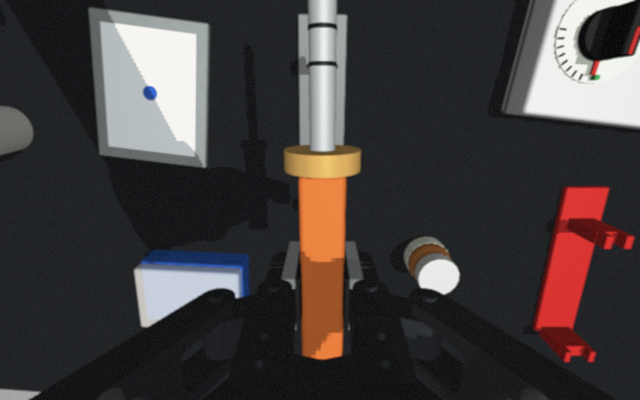

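View pics/s4z.png

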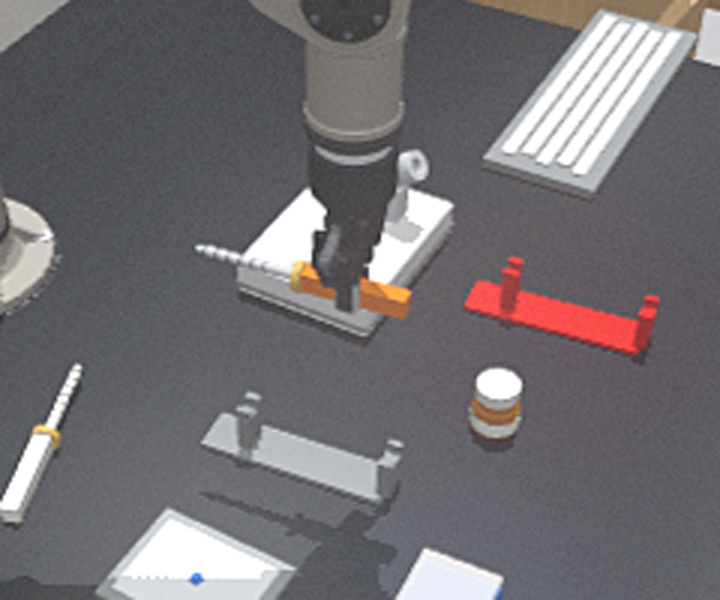

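Wrist view: rod held centrally, collar at (322,162), the steel rod running up the image; the scene view confirms it is clear of the cradle. I measure its pose in the tool frame.

```bash
cat > rodpose.py <<'E'
from h import *
import sys
def rodpose(name):
    f=np.load(name+".npz");p,d=f["p"],f["d"]
    c=vision.calibration("wrist");T=np.array(c["hand_eye"]);K=(c["fx"],c["fy"],c["cx"],c["cy"])
    X=cloud((K,T[:3,:3],T[:3,3]),d)   # tool frame
    hsv=cv2.cvtColor(p,cv2.COLOR_RGB2HSV);H,S,V=[hsv[...,i].astype(int) for i in range(3)]
    near=(d>0)&(d<.3)&(abs(X[...,1])<.02)&(X[...,2]<.03)&(X[...,2]>-.06)
    st=near&(S<40)&(V>60)&(X[...,0]>.062); org=near&(H>5)&(H<16)&(S>170)&(X[...,0]<.045)&(V>90)
    br=near&(H>12)&(H<25)&(S>80)&(X[...,0]>.03)
    for nm,m in(("steel",st),("handle",org),("collar",br)):
        q=X[m];print(nm,len(q),'x',q[:,0].min().round(4),q[:,0].max().round(4),'y med',np.median(q[:,1]).round(4))
        if nm!="collar":
            a=[];bins=np.arange(q[:,0].min(),q[:,0].max()-.004,.005)
            for b in bins:
                s=q[(q[:,0]>=b)&(q[:,0]<b+.005)]
                if len(s)>15:a.append((b+.0025,(s[:,1].max()+s[:,1].min())/2,np.percentile(s[:,2],10 if nm=="steel" else 50)))
            a=np.array(a);print(' y slope/off',np.polyfit(a[:,0],a[:,1],1).round(4),'ztop slope/off',np.polyfit(a[:,0],a[:,2],1).round(4),'z mean',a[:,2].mean().round(4))
        else: print(' ztop',np.percentile(q[:,2],[2,10,50]).round(4), 'x pct',np.percentile(q[:,0],[2,50,98]).round(4))
if __name__=="__main__": rodpose(sys.argv[1])
E
python3 rodpose.py w4
```

```text
steel 3441 x 0.062 0.1059 y med 0.0009
 y slope/off [0.0007 0.0006] ztop slope/off [-0.0069 -0.0203] z mean -0.0209
handle 7702 x -0.0361 0.045 y med 0.0009
 y slope/off [-0.0004  0.0009] ztop slope/off [-0.002  -0.0262] z mean -0.0262
collar 2169 x 0.0451 0.0547 y med 0.0005
 ztop [-0.031  -0.0304 -0.0276] x pct [0.0465 0.0516 0.0546]
```

{"fn": "move_arm", "kwargs": {
  "increments": "0 8 40 5 0 0 -0.05; 0 8 44 5 0 0 -0.06; 0 8 44 5 -0.001 -0.1 0; 0 8 44 5 -0.002 -0.1 0; 0 8 44 5 -0.001 -0.1 0; 0 8 44 0 -0.002 -0.1 0; 0 8 44 0 -0.001 -0.1 0; 0 8 44 0 -0.002 -0.1 0"
}}

```text
t: 10.35
eef_pos: [0.6339, 0.2698, 0.2512]
tool_rot: [0.296, 0.007, 0.955, -0.003]
contact_force: [1.0, -0.4, -0.7]
gripper_width: 0.199
```

```bash
cat > goal.py <<'E'
from h import *
h=-0.0152;M=np.array([.4703,.2764,.125]);off=np.array([.055,.0007,-.0155])
c,s=np.cos(np.radians(35)),np.sin(np.radians(35))
tz=np.array([c*np.cos(h),c*np.sin(h),s]);ty=np.array([-np.sin(h),np.cos(h),0]);x=-tz
G=np.c_[x,ty,np.cross(x,ty)]
def rem(out,M=M):
    o=bot.get_obs();q=o["tool_rot"];R=Ro.from_quat([q[1],q[2],q[3],q[0]])
    tcp=M+out*tz-G@off
    A=R.as_matrix();P=np.array(o["eef_pos"])+A@off
    r=P-M
    print('dpos mm',((tcp-o["eef_pos"])*1000).round(1),'drot',(Ro.from_matrix(G)*R.inv()).as_rotvec().round(4),'rod in tube: along',(r@tz).round(4),'y',(r@ty).round(4),'n',(r@np.cross(tz,ty)).round(4),'F',np.round(o["contact_force"],1),'grip',o["gripper_width"])
E
python3 - <<'E'
from goal import *
rem(.14)
X=np.load("tubepts.npy");X=X[X[:,2]>.095]
r=X-M;n=np.cross(ty,tz);n=n if n[2]>0 else -n
a,y,u=r@tz,r@ty,r@n
for lo in np.arange(-.1,.01,.015):
    k=(a>lo)&(a<lo+.015)
    if k.sum()>30:print(lo.round(3),k.sum(),'y',y[k].min().round(4),y[k].max().round(4),'u',u[k].max().round(4),np.percentile(u[k],95).round(4))
print(a.max(), np.percentile(a,[99,99.9]))
p,d,e=shot("wrist","w5")
shot("scene","s5");p=cv2.imread("pics/s5.png");cv2.imwrite("pics/s5z.png",cv2.resize(p[60:220,280:480],None,fx=4,fy=3.75,interpolation=cv2.INTER_CUBIC))
E
python3 rodpose.py w5
```

```text
dpos mm [  5.    3.4 -27. ] drot [ 0.0004 -0.0104  0.0002] rod in tube: along 0.1516 y -0.0035 n 0.0256 F [ 1.  -0.4 -0.7] grip 0.199338338038562
-0.085 133 y -0.0103 0.0118 u 0.0185 0.0178
-0.07 538 y -0.0171 0.0163 u 0.0189 0.0177
-0.055 609 y -0.021 0.0212 u 0.022 0.0208
-0.04 838 y -0.0204 0.0208 u 0.0213 0.0185
-0.025 739 y -0.0174 0.0185 u 0.0187 0.0175
-0.01 1010 y -0.0173 0.0176 u 0.0185 0.0172
0.0019735348068060416 [0.0015888  0.00182523]
steel 3310 x 0.062 0.1058 y med 0.001
 y slope/off [0.0052 0.0007] ztop slope/off [-0.0069 -0.02  ] z mean -0.0205
handle 5101 x -0.036 0.045 y med 0.0014
 y slope/off [0.0296 0.0004] ztop slope/off [-0.0045 -0.0258] z mean -0.0258
collar 2134 x 0.0453 0.0549 y med 0.0006
 ztop [-0.0307 -0.03   -0.0273] x pct [0.0467 0.0516 0.0547]
```

View pics/w5.png

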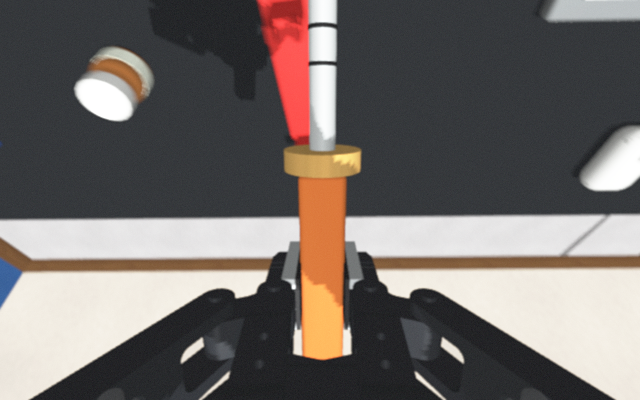

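View pics/s5z.png

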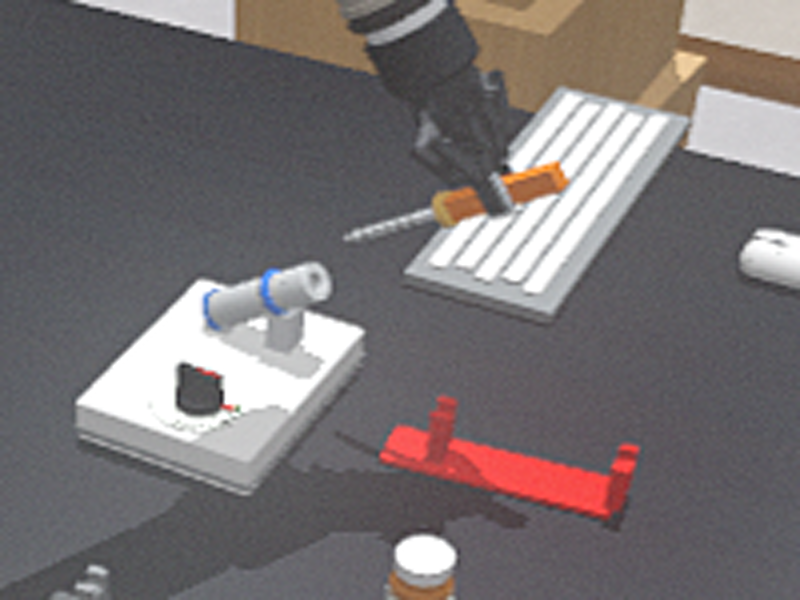

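The tube's axis and mouth agree with the estimate within about 1 mm. I align before inserting.

{"fn": "move_arm", "kwargs": {
  "increments": "0 2 1 -9 0 -0.005 0; 0 2 1 -9 0 -0.005 0; 0 1 1 -9 0 0 0; 0 0 0 0 0 0 0; 0 0 0 0 0 0 0; 0 0 0 0 0 0 0; 0 0 0 0 0 0 0; 0 0 0 0 0 0 0"
}}

```text
t: 11.45
eef_pos: [0.6397, 0.2724, 0.2265]
tool_rot: [0.3, 0.007, 0.954, -0.002]
contact_force: [-0.3, -0.2, -2.0]
gripper_width: 0.194
```

Run:
```python
from goal import *
rem(.12)
shot("scene","s6");p=cv2.imread("pics/s6.png");cv2.imwrite("pics/s6z.png",cv2.resize(p[100:180,320:420],None,fx=7,fy=7,interpolation=cv2.INTER_CUBIC))
```

```text
dpos mm [-17.2   1.  -13.9] drot [-0.0007 -0.0005  0.0003] rod in tube: along 0.142 y -0.0007 n 0.0015 F [-0.3 -0.2 -2. ] grip 0.19393999747964072
```

View pics/s6z.png

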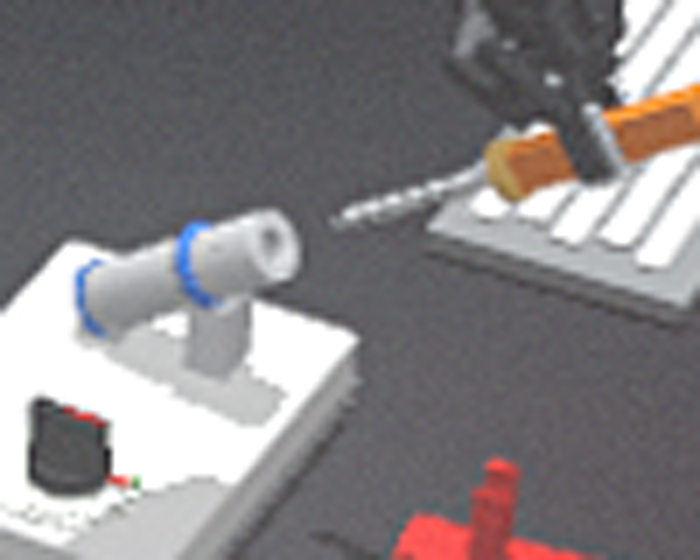

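{"fn": "move_arm", "kwargs": {
  "increments": "0 -8 0.5 -6 0 0 0; 0 -8 0.5 -7 0 0 0; 0 -8 0.2 -6.5 0 0 0; 0 -8 0 -6 0 0 0; 0 -8 0 -6 0 0 0; 0 0 0 0 0 0 0; 0 0 0 0 0 0 0; 0 0 0 0 0 0 0"
}}

```text
t: 12.5
eef_pos: [0.6001, 0.2735, 0.1952]
tool_rot: [0.301, 0.008, 0.954, -0.002]
contact_force: [-0.3, 0.5, -1.6]
gripper_width: 0.199
```

Run:
```python
from goal import *
rem(.0)
shot("scene","s7");p=cv2.imread("pics/s7.png");cv2.imwrite("pics/s7z.png",cv2.resize(p[100:180,320:420],None,fx=7,fy=7,interpolation=cv2.INTER_CUBIC))
```

```text
dpos mm [-75.9   1.3 -51.3] drot [-0.001  -0.0003  0.0008] rod in tube: along 0.0916 y -0.0001 n -0.0015 F [-0.3  0.5 -1.6] grip 0.19873657136367556
```

View pics/s7z.png

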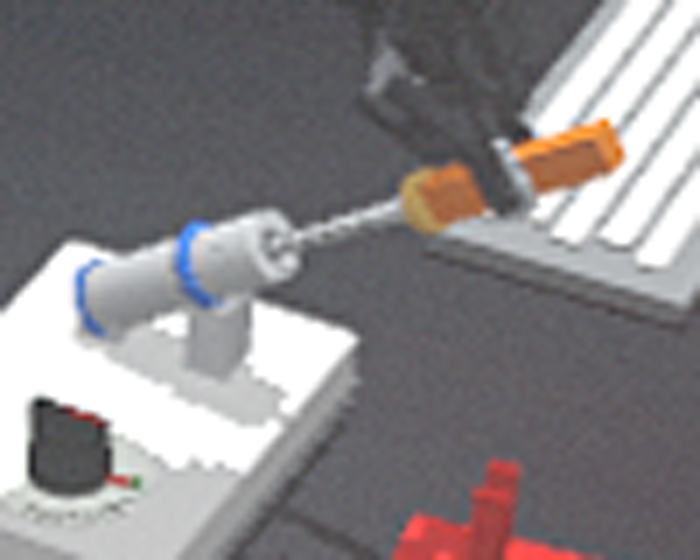

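The tip is at the bore and there is no contact force. Continue.

{"fn": "move_arm", "kwargs": {
  "increments": "0 -8 0.2 -5 0 0 0; 0 -9 0.1 -6 0 0 0; 0 -9 0.1 -6 0 0 0; 0 -9 0.1 -6 0 0 0; 0 -9 0.1 -6.3 0 0 0; 0 -9 0.1 -6.3 0 0 0; 0 -9 0.1 -6.3 0 0 0; 0 0 0 0 0 0 0"
}}

```text
t: 13.55
eef_pos: [0.5365, 0.2744, 0.1522]
tool_rot: [0.3, 0.007, 0.954, -0.002]
contact_force: [-0.3, 0.3, -1.0]
gripper_width: 0.194
```

Run:
```python
from goal import *
rem(.0)
```

```text
dpos mm [-12.3   0.5  -8.3] drot [ 0.0003 -0.0019 -0.0011] rod in tube: along 0.0149 y -0.0003 n -0.0001 F [-0.3  0.3 -1. ] grip 0.19414359690677985
```

{"fn": "move_arm", "kwargs": {
  "increments": "0 -4 0.1 -2.8 0 0 0; 0 -4 0.1 -2.8 0 0 0; 0 -2.5 0 -1.7 0 0 0; 0 -1.6 0 -1.2 0 0 0; 0 -1 0 -0.7 0 0 0; 0 -0.8 0 -0.6 0 0 0; 0 0 0 0 0 0 0; 0 0 0 0 0 0 0"
}}

```text
t: 14.55
eef_pos: [0.5253, 0.2746, 0.1444]
tool_rot: [0.302, 0.008, 0.953, -0.002]
contact_force: [6.0, -1.5, 4.5]
gripper_width: 0.2
```

```bash
python3 - <<'E'
from goal import *
rem(.0)
shot("scene","s8");p=cv2.imread("pics/s8.png");cv2.imwrite("pics/s8z.png",cv2.resize(p[100:180,320:420],None,fx=7,fy=7,interpolation=cv2.INTER_CUBIC))
shot("wrist","w8")
E
python3 rodpose.py w8
```

```text
dpos mm [-1.1  0.3 -0.5] drot [-0.0009  0.0021  0.0015] rod in tube: along 0.0012 y -0.0002 n -0.0003 F [ 6.  -1.5  4.5] grip 0.19965575020718085
steel 10072 x 0.062 0.1054 y med 0.0019
 y slope/off [-0.0455  0.0052] ztop slope/off [-0.0018 -0.0329] z mean -0.033
handle 7668 x -0.0362 0.045 y med 0.001
 y slope/off [-0.0036  0.0009] ztop slope/off [-0.0022 -0.026 ] z mean -0.026
collar 1631 x 0.045 0.0545 y med 0.001
 ztop [-0.0309 -0.0302 -0.0285] x pct [0.046  0.0504 0.0542]
```

View pics/s8z.png

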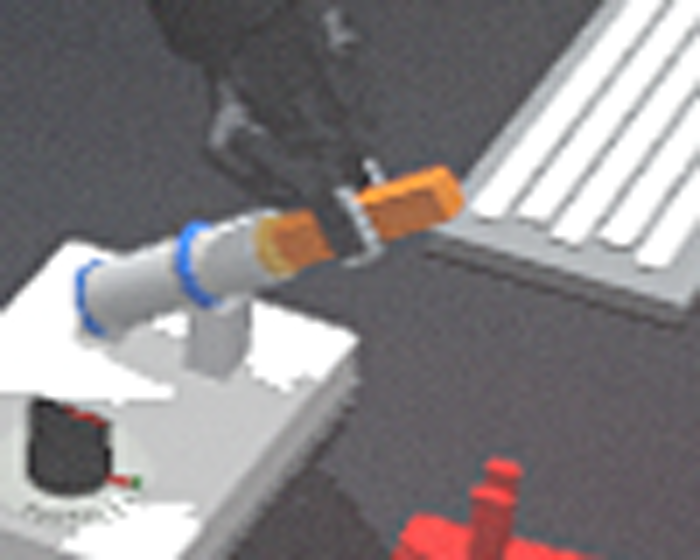

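View pics/w8.png

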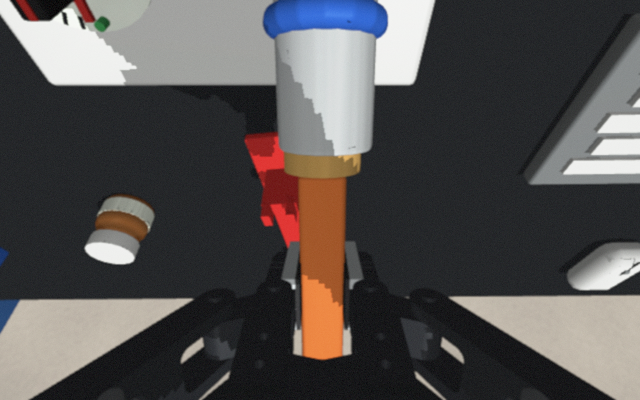

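The collar sits flush against the mouth at (323,155) with about 7 N of axial reaction. I add a little more push, then draw out.

{"fn": "move_arm", "kwargs": {
  "increments": "0 -1 0 -0.7 0 0 0; 0 -0.8 0 -0.6 0 0 0; 0 0 0 0 0 0 0; 0 0 0 0 0 0 0; 0 0 0 0 0 0 0; 0 1 0 0.7 0 0 0; 0 4 0 2.8 0 0 0; 0 8 -0.1 5.6 0 0 0"
}}

```text
t: 15.65
eef_pos: [0.5339, 0.2745, 0.1501]
tool_rot: [0.299, 0.007, 0.954, -0.002]
contact_force: [0.3, 0.3, -0.8]
gripper_width: 0.201
```

{"fn": "move_arm", "kwargs": {
  "increments": "0 13 -0.2 9.2 0 0 0; 0 16 -0.3 11.2 0 0 0; 0 16 -0.3 11.2 0 0 0; 0 16 -0.3 11.2 0 0 0; 0 16 -0.3 11.2 0 0 0; 0 16 -0.3 11.2 0 0 0; 0 16 -0.3 11.2 0 0 0; 0 10 0 20 0 0 0"
}}

```text
t: 16.65
eef_pos: [0.654, 0.2718, 0.2463]
tool_rot: [0.299, 0.007, 0.954, -0.002]
contact_force: [-0.5, -0.0, -1.7]
gripper_width: 0.198
```

Run:
```python
from goal import *
rem(.0)
shot("scene","s9");p=cv2.imread("pics/s9.png");cv2.imwrite("pics/s9z.png",cv2.resize(p[90:190,300:440],None,fx=5,fy=5,interpolation=cv2.INTER_CUBIC))
```

```text
dpos mm [-129.8    3.1 -102.4] drot [ 0.0001 -0.0036  0.0005] rod in tube: along 0.1651 y -0.0011 n 0.0096 F [-0.5 -0.  -1.7] grip 0.1979578203970078
```

View pics/s9z.png

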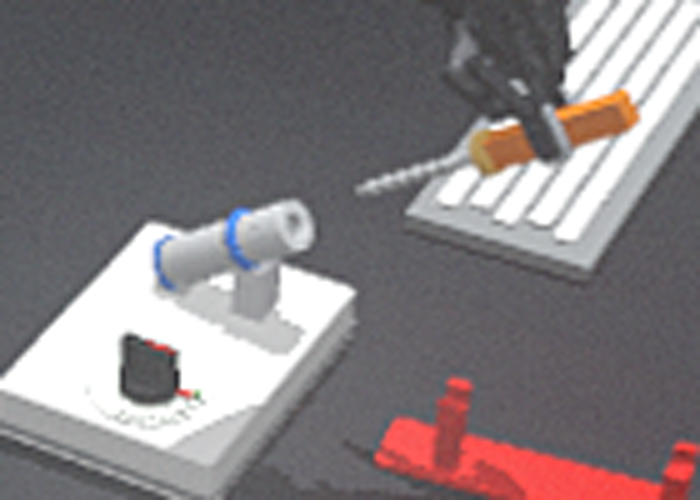

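Rod fully out, tip at (360,190) in the zoom. Next: level it and carry it over to the pad.

{"fn": "move_arm", "kwargs": {
  "increments": "0 2 -30 5 0.001 0.08 0; 0 2 -50 5 0.001 0.1 0; 0 2 -55 0 0.002 0.1 0; 0 2 -55 0 0.002 0.1 0; 0 2 -55 0 0.001 0.1 0; 0 0 -55 0 0.002 0.1 0; 0 0 -55 0 0 0.03 0; 0 0 -55 0 0 0 0"
}}

```text
t: 17.7
eef_pos: [0.664, -0.1391, 0.2562]
tool_rot: [-0.001, 0.008, 1.0, 0.001]
contact_force: [0.3, 0.4, -1.3]
gripper_width: 0.194
```

{"fn": "move_arm", "kwargs": {
  "increments": "0 0 -50 0 0 0 0; 0 0 -40 0 0 0 0; 0 0 -30 0 0 0 0; 0 0 -12 -10 0 0 0; 0 0 0 -20 0 0 0; 0 0 0 -20 0 0 0; 0 0 0 -10 0 0 0; 0 0 0 0 0 0 0"
}}

```text
t: 18.7
eef_pos: [0.6635, -0.2684, 0.196]
tool_rot: [-0.001, 0.007, 1.0, 0.0]
contact_force: [-0.2, -0.1, -1.0]
gripper_width: 0.199
```

```bash
python3 - <<'E'
from goal import *
o=bot.get_obs();q=o["tool_rot"];R=Ro.from_quat([q[1],q[2],q[3],q[0]])
A=R.as_matrix();print('tip est',o["eef_pos"]+A@np.array([.155,.0007,-.0155]),'rod dir',A[:,0],A[:,1])
G=np.c_[[-1,.0152,0],[.0152,1,0],[0,0,-1]];print((Ro.from_matrix(G)*R.inv()).as_rotvec(),o["eef_pos"])
shot("wrist","w10")
p,d,e=shot("scene","s10");cv2.imwrite("pics/s10z.png",cv2.resize(p[150:350,200:440,::-1],None,fx=3,fy=3,interpolation=cv2.INTER_CUBIC))
shot("top","t10")
E
python3 rodpose.py w10
```

```text
tip est [ 0.50859684 -0.2655337   0.21181407] rod dir [-0.99989761  0.01418548  0.0018817 ] [1.41872722e-02 9.99898913e-01 9.40815973e-04]
[-0.00096836 -0.00186767 -0.00101196] [ 0.66354209 -0.26841738  0.19602178]
steel 3498 x 0.062 0.1063 y med 0.0009
 y slope/off [0.0006 0.0007] ztop slope/off [-0.0032 -0.0205] z mean -0.0208
handle 6478 x -0.0362 0.045 y med 0.0006
 y slope/off [-0.0019  0.0008] ztop slope/off [-0.0015 -0.0261] z mean -0.0261
collar 3730 x 0.03 0.0548 y med 0.0006
 ztop [-0.0306 -0.0297 -0.0264] x pct [0.0308 0.0474 0.0547]
```

View pics/s10z.png

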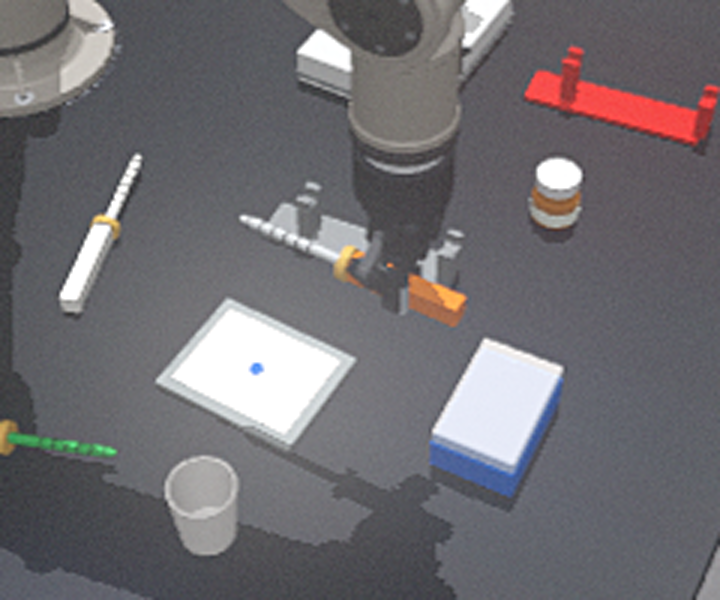

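View pics/t10.png

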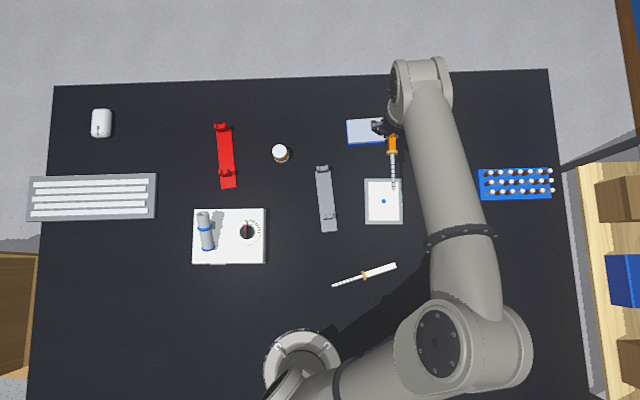

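The rod is over the pad and clear, with its estimated tip at (0.509,-0.266,0.212). I lower it 100 mm.

{"fn": "move_arm", "kwargs": {
  "increments": "0 0 0 -15 0 0 0; 0 0 0 -25 0 0 0; 0 0 0 -25 0 0 0; 0 0 -1 -20 0 0 0; 0 0 0 -11 0 0 0; 0 0 0 -4 0 0 0; 0 0 0 0 0 0 0; 0 0 0 0 0 0 0"
}}

```text
t: 19.85
eef_pos: [0.6646, -0.2706, 0.0983]
tool_rot: [0.001, 0.008, 1.0, -0.0]
contact_force: [0.3, -0.5, -0.3]
gripper_width: 0.196
```

{"fn": "move_arm", "kwargs": {
  "increments": "0 0 0 0 0 0 0; 0 0 0 0 0 0 0; 0 0 0 0 0 0 0; 0 0 0 0 0 0 0; 0 0 0 0 0 0 0; 0 0 0 0 0 0 0; 0 0 0 0 0 0 0; 0 0 0 0 0 0 0"
}}

```text
t: 20.85
eef_pos: [0.6639, -0.2705, 0.0973]
tool_rot: [-0.0, 0.008, 1.0, 0.0]
contact_force: [0.8, -0.5, -0.8]
gripper_width: 0.2
```

Run:
```python
from goal import *
o=bot.get_obs();q=o["tool_rot"];R=Ro.from_quat([q[1],q[2],q[3],q[0]])
A=R.as_matrix();tip=o["eef_pos"]+A@np.array([.155,.0007,-.0155]);print('tip est',tip,'rod dir',A[:,0],'vel',np.abs(o["joint_vel"]).max(),'F',o["contact_force"],o["gripper_width"])
p,d,e=shot("scene","s11");print('proj tip',proj(e,tip),'dot',proj(e,[.5085,-.267,.009]));cv2.imwrite("pics/s11z.png",cv2.resize(p[130:330,230:430,::-1],None,fx=3,fy=3,interpolation=cv2.INTER_CUBIC))
p,d,e=shot("top","t11");print('top proj',proj(e,tip));cv2.imwrite("pics/t11z.png",cv2.resize(p[100:280,180:420,::-1],None,fx=3.3,fy=3.3,interpolation=cv2.INTER_CUBIC))
```

```text
tip est [ 0.50896316 -0.26738764  0.11279247] rod dir [-9.99876903e-01  1.56898490e-02  8.12091924e-05] vel 0.0015713634078846027 F [ 0.8190155  -0.52405411 -0.80713759] 0.19956958735788471
proj tip [[283.04355465 247.7673774 ]] dot [[285.48366673 271.49691089]]
top proj [[388.24186376 195.83377135]]
```

View pics/s11z.png

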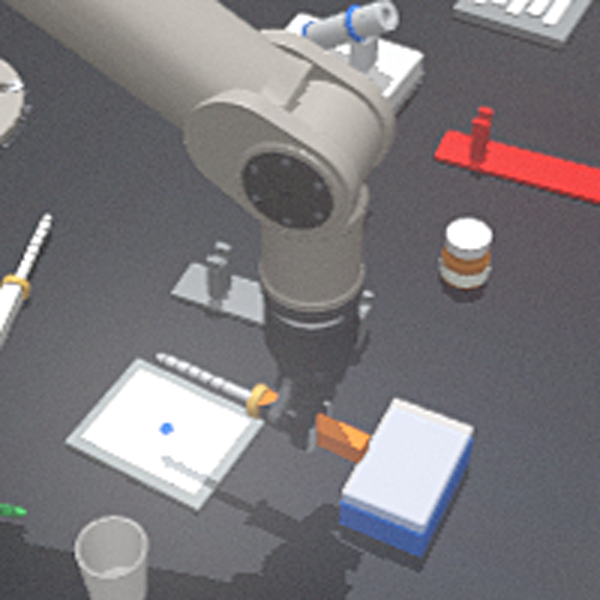

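View pics/t11z.png

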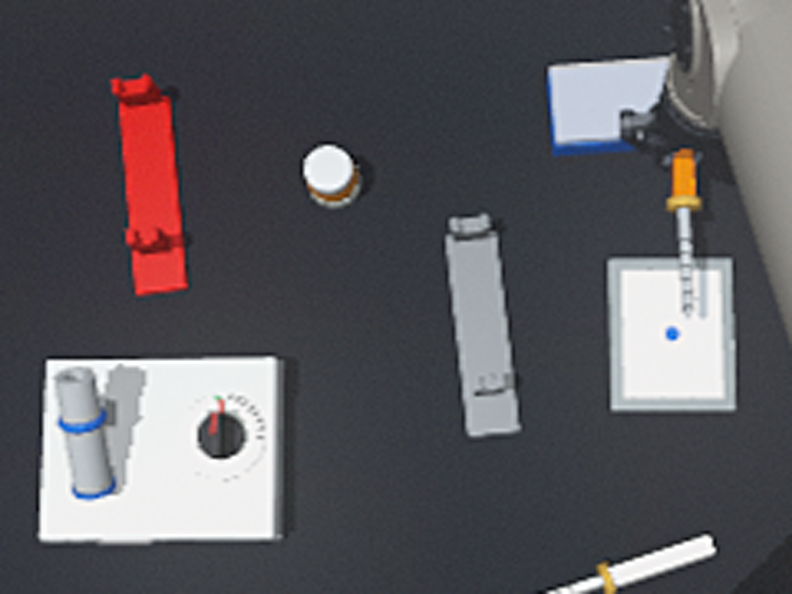

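The tip appears at (283,249) in the scene view and (388,195) in the top view. Both match the projected estimate, which puts it 104 mm above the dot. The knob is on the green pin and the bystanders have not moved.

```bash
python3 -c "
from station import bot
print(bot.hand_in())"
```

```text
the job is handed in; nothing more can be done
None
```

I did the job in the required order and handed it in at about 21 s on the robot's clock; the hand-in gives no verdict.

1. **Knob:** I turned it back counter-clockwise to its zero stop. The bar measured within 0.2° of the station's heading, and its pointer was still on the green pin in the last picture.
2. **Rod in the tube:** I took the orange-handled rod from its cradle and pushed it in until the collar stopped. The collar looked flush with the mouth, with about 7 N of axial reaction. The pose estimate read 1.2 mm off the mouth, which is within the calibration's 2 mm.
3. **Rod drawn out:** I pulled it straight out until the tip was about 65 mm beyond the mouth, and the picture showed it clear of the tube.
4. **Final hold:** The gripper holds the rod level (under 0.1° by the tool's pose) and still. The tip is at about (0.509, -0.267, 0.113) m, within 1 mm horizontally of the blue dot and 10.4 cm above it. The scene and top views both agree with this to within about a pixel.

The jar, tip box and beaker were never touched and look unmoved. No check failed; the only disagreement was the arm's pose readings scattering by 1–2 mm, which the tube's clearance covered.

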